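# Fetch the auto-darkening welding filter from its covered box and hold it to the lamp

## Robot

A 7-joint arm with a two-finger parallel gripper is mounted at the origin on the work surface. World frame = base frame: x ahead of the robot, y to its left, z up, the work surface at z = 0. Lengths are in m, angles in rad, forces in N, time in s.
With the tool pointing down it reaches from about 0.35 to 0.9 m from the base axis. Payload 8.1 kg.
Tool frame: the origin (TCP) lies midway between the tips of the shut fingers; the grasp point (between the pads) lies 19 mm behind it; z points along the fingers, y is the line along which they close (so a half turn about z gives the same grasp; the last joint's range is limited). The gripper opens to 92 mm and grips with 3 to 60 N. Pads are 19 mm wide; open, the fingers measure 130 mm over their backs; the gripper's body (75 mm by 190 mm) begins 47 mm behind the grasp point.
Start: joints at [-1.328, 0.434, 0.025, 1.573, -0.012, 1.134, -0.075], TCP at [0.212, 0.588, 0.227] pointing down, gripper open.
Joint ranges: [-2.62, 2.62], [-0.44, 2.09], [-1.27, 1.32], [0.08, 2.57], [-1.32, 4.46], [0.12, 2], [-2.74, 2.74]. Speed limits (rad/s): [2.22, 2.22, 3.01, 3.01, 3.14, 3.14, 3.14].

## Interface

Orientations are given as a rotation vector (axis times angle).
In Python, from cell import arm gives the robot as it stands.
- The arm moves only by the tool carry_out, never from a script. Its arguments are lists of equal length, an entry for each row: "claw": the finger opening in cm, from 0 to 9.18; "delta_pos": the shift along the tool's x, y, z in cm, a list of three; "angular": the turn, a rotation vector about the tool's x, y, z in rad, a list of three. In form: {"claw": [claw, ...], "delta_pos": [[dx, dy, dz], ...], "angular": [[ax, ay, az], ...]}. A call has 1 to 20 rows; each row shifts and turns the commanded pose from where the row before left it, along the tool's axes as they then stand; what a row does not reach is not made up. A row lasts 1/10 s, in which the tool goes at most 50 mm and 8.59 degrees, less where a joint would pass 70% of its speed; a pose out of reach is approached as far as the arm can. A call with a gripper value outside its range is refused whole. The fingers move at their own pace and stop on an object; "force" is the grip in N (left out, the last holds). Time passes only in rows, so rows that do not move let the fingers close. It gives the time, the measured TCP pose, the force, the opening and the grip force at its end, in the units of the state.
- arm.observe(): the state, without advancing time (a new reading comes with each control period).
- arm.get_image(name): name is "side" or "top" or "wrist"; returns a dict with "frame" (384x512x3 uint8, red, green, blue), "mtx" (3x3 intrinsics, pixels), "T" (4x4, takes a point from camera to world coordinates). Camera axes: x right, y down, z forward; pixel columns grow to the right and rows downward; lengths in m; the calibration is good to about 2 mm. A picture is of the moment at which its call begins. There is no depth.
- arm.sign_off(): hands the job in; it is judged then, once.
Trained networks look in a picture, given as the dict that the camera call returned (one of the last four; its "shot" number tells which), for a name from the list of things; names that differ only in an ending like _2 or _b are one class to them, and where a whole thing is asked for, a point or a joint stands for the part that bears it (a point fixed in the world has none). Each returns a list of dicts, best first, with "conf" (0 to 1); they miss things now and then, are a little off and sometimes report something else, mostly with a low value. They report only what shows in the picture. A call takes as long as a camera call.
- arm.look_for(label, picture): "centre" ([column, row] as shares, 0 to 1, of the picture: columns of its width, rows of its height, amid what is visible of it).
- arm.trace(label, picture): "region" (384x512 bool, what is visible of it) and "centre" ([column, row] as shares, 0 to 1, of the picture: columns of its width, rows of its height, amid what is visible of it).
- arm.place_of(label, picture): "centre" ([column, row] as shares, 0 to 1, of the picture: columns of its width, rows of its height: a listed point, or the origin of a listed thing).
The state is a dict: "clock": time; "joints": joint angles; "dq": joint speeds; "joint_efforts": joint torques, N m; "position": TCP position; "ee_rot": TCP orientation; "force": force on the tool from outside, world axes, zero at the start; "ft_torque": the same for the moment, N m; "width": opening from 0.0 (shut) to 1.0 (fully open); "gripper_force": force on a finger pad.
Only numpy, scipy, OpenCV 4.12 (cv2) and the standard library are available. Lean on these libraries where they do the work, as an engineer would, in place of code of your own. Each camera call takes 0.05 s, during which the arm holds its last target. There are 200 camera calls.

## Task

Fetch the auto-darkening welding filter (black frame, dark green window) for a light test: pull the chest's top drawer all the way out to its stop, lift the aluminium flap inside it over past upright until it rests open, and draw the filter straight up out of its slot. Hold it upright in front of the floodlight, about 15 cm from the lit face, centred on it, square to it and with the blue solar strip towards the light, touching nothing but your fingers; finish while holding it there still. Leave the drawer and the flap open, leave the two other cartridges in their slots, and do not disturb the other tools on the bench.

Things in the scene. Friction and masses are not known exactly. Their poses are not given: they have to be found in the camera images.
- chest: Dark blue steel bench-top drawer chest, fixed, 320 deep (x) x 420 wide (y) x 207 high. Origin: middle of the lower edge of its front plane; x points from front to back, y to its left seen from the robot. The top drawer fills heights 65 to 203; the shallow one below stays shut. A carton and a blue bin (up to 50 high) stand on the rear half of its top.
- drawer (a joint): How far the top drawer is pulled out along the chest's -x: 0 shut, 0.19 m at its stop. Friction about 3.5 N and damping about 6 N s/m; it stays where left. Inside, all but the white box is lower than that box. Its front panel is 18 thick, in front of the chest's front plane, and its top edge is 203 above the bench: carry things over it higher than that.
- drawer_handle (a point): Middle of the drawer's handle: a round aluminium bar, 10 thick and 150 long along the drawer front, centre 172 above the bench and 38 in front of the panel (33 of free gap behind the bar), 35 below the chest's top. Moves with the drawer; axes as the chest's.
- rack (a point): Centre of the floor of a white box in the drawer's right half, 71 above the bench; moves with the drawer, axes as the chest's. Box 124 (x) x 218 (y), rim 164 above the bench. In each of its three slots (pitch 60 in y) a cartridge stands on edge, length along x; ribs 55 high at the slot ends give it 2 of play; mid-length is free for fingers; side walls 45 from the outer slots.
- flap_edge (a point): Middle of the front edge of the aluminium cover flap over the white box: flat, 122 (x) x 216 (y) x 3 thick, about 0.13 kg. Axes, turning with the flap: x from front edge to hinge, z out of its outer face (up when shut). Hinged along the box's far rim: the front edge swings up and away from the robot, to a stop at 1.9 rad (1.57 is upright). Hinge nearly free: it falls to either side of upright.
- flap_knob (a point): Middle of the head of the flap's red knob: head 22 across, about 13 tall, on a thin stem, mid-width of the flap. Shut, it is 188 above the bench; the hinge line (along y, at the flap's underside, 164 above the bench) lies 100 behind it (chest +x) and 24 below it. Turns with the flap. With the drawer at its stop the hinge is 62 in front of the chest's front plane.
- filter: Auto-darkening filter: black frame 110 (x) x 9 (y) x 90 (z), dark green window, 90 to 180 g. Origin: centre of its lower edge; z up its height. Its sensor face, with the blue solar strip along the upper edge, looks along its own -y: to the chest's right (-y) as it stands in the slot, top edge 161 above the bench. Take it across its 9 mm at the middle of the top edge.
- filter_mid (a point): Centre of the filter, 45 above its lower edge; same axes as the filter.
- clear_cover: Spare clear cover lens in a white frame, same size and origin as the filter, in another slot. Stays there.
- amber_cover: Spare amber cover lens in a yellow frame, same size and origin as the filter, in another slot. Stays there.
- floodlight: Yellow LED floodlight, 200 wide x 150 high head on a black tube stand, at the right of the bench, fixed. Origin: on the bench under the lit face; the white lit face looks along its own -x, level. Top of the head 290, bottom 140 above the bench; feet reach 85 in front of the face, 20 high.
- light_face (a point): Centre of the lit face, 215 above the bench; axes as the floodlight's: light shines along -x, y along the face's width, z up.
- grinder: Loose angle grinder, 360 long along its x, side handle at +y reaching 130 out, 75 high. Origin under its middle. Not to be disturbed.
- hammer: Loose hammer lying along its x; origin on the bench under its middle. Not to be disturbed.
- wire_brush: Loose wooden wire brush, 270 long along its x, 34 high; origin on the bench under its middle. Not to be disturbed.
- wrench: Loose wrench lying along its x; origin on the bench under its middle. Not to be disturbed.
- magnet: Loose red welding magnet, about 85 x 85 x 16, lying flat. Not to be disturbed.
- spray_can: Loose green spray can, 66 across, 190 high, standing; origin under its centre. Not to be disturbed.

How it is judged:
By the outcome, as a careful person would: the job done as asked, in the order asked, and still so for the second after the job is handed in, while the arm keeps its last pose, push and grip.
It also fails if it takes over 72 s, if anything falls off the work surface, if the arm or the gripper's body presses on something with over 40 N, if the wrist force passes 120 N, or if a joint passes its speed limit or range.

## Working session

There is one attempt and no reset: what is moved stays moved. The work goes in short steps, Python scripts to look and compute and a tool call to move; the robot and the scene stay as the last step left them, time stands still between calls to the robot, and variables do not carry over. Pictures are saved under pics/ and viewed, at most 10 in all, crops included, and the job is handed in when it is done.

Besides the shell and the picture viewer there is one more tool, called as a command line: name --argument value ..., lists and objects as JSON in quotes. carry_out: Moves the arm, as the interface text tells. Its arguments: {"type":"object","properties":{"claw":{"type":"array","items":{"type":"number"}},"delta_pos":{"type":"array","items":{"type":"array","items":{"type":"number"}}},"angular":{"type":"array","items":{"type":"array","items":{"type":"number"}}},"force":{"type":"number"}},"required":["claw","delta_pos","angular"]}

```bash
ls; mkdir -p pics
cat > h.py <<'E'
import numpy as np, cv2
from scipy.spatial.transform import Rotation as R
from cell import arm
def ray(im,c):
    u=np.array([c[0]*512,c[1]*384,1.]); d=im["T"][:3,:3]@np.linalg.solve(im["mtx"],u)
    return im["T"][:3,3],d/np.linalg.norm(d)
def atz(im,c,z):
    o,d=ray(im,c); return o+d*(z-o[2])/d[2]
def tri(obs):
    A=np.zeros((3,3));b=np.zeros(3)
    for im,c in obs:
        o,d=ray(im,c);P=np.eye(3)-np.outer(d,d);A+=P;b+=P@o
    p=np.linalg.solve(A,b)
    return p,[float(np.linalg.norm((np.eye(3)-np.outer(d,d))@(p-o))) for o,d in (ray(i,c) for i,c in obs)]
def save(im,n): cv2.imwrite("pics/"+n,im["frame"][:,:,::-1])
E
python3 - <<'E'
from h import *
np.set_printoptions(precision=4,suppress=True)
ims={n:arm.get_image(n) for n in("side","top")}
save({"frame":np.hstack([cv2.resize(i["frame"],(800,600))[:] for i in [ims["side"]]])},"s0.png"); save({"frame":cv2.resize(ims["top"]["frame"],(800,600))},"t0.png")
s=arm.observe();print(s)
for n in ims: print(n,ims[n]["T"][:3,3],ims[n]["T"][:3,2])
for l in "chest drawer_handle flap_knob flap_edge rack floodlight light_face grinder hammer wire_brush wrench magnet spray_can filter".split():
    o=[]
    for n in ims:
        r=arm.place_of(l,ims[n])
        if r: o.append((ims[n],r[0]["centre"])); print(l,n,round(r[0]["conf"],2),np.array(r[0]["centre"]),"z0:",atz(ims[n],r[0]["centre"],0))
    if len(o)==2: print("   tri",*tri(o))
E
```

```text
pics
{'clock': 0.1, 'joints': array([-1.3276,  0.4351,  0.025 ,  1.574 , -0.0116,  1.134 , -0.0751]), 'dq': array([-0.001 , -0.0027,  0.0007, -0.0038, -0.0009,  0.0025, -0.0013]), 'joint_efforts': array([  0.0019, -66.9129,   0.9872, -31.5144,  -0.0606,   0.0374,
         0.    ]), 'position': array([0.2118, 0.5875, 0.226 ]), 'ee_rot': array([-0.5406, -3.0946,  0.0022]), 'force': array([-0.839 ,  0.511 ,  0.8989]), 'ft_torque': array([ 0.0222, -0.0093, -0.0053]), 'gripper_force': 0.0, 'width': 0.998333320849966}
side [-0.3248 -1.0188  1.3376] [ 0.4805  0.5981 -0.6414]
top [0.2064 0.0535 1.9034] [ 0.1894  0.0195 -0.9817]
chest side 0.91 [0.5363 0.526 ] z0: [0.7101 0.15   0.    ]
chest top 0.89 [0.4637 0.4089] z0: [0.7138 0.1579 0.    ]
   tri [ 0.7167  0.1582 -0.0092] [0.0005016829609449521, 0.0005016829609450612]
drawer_handle side 0.98 [0.5164 0.4513] z0: [0.8131 0.3489 0.    ]
drawer_handle top 0.95 [0.4631 0.412 ] z0: [0.709  0.1592 0.    ]
   tri [0.6541 0.1508 0.1923] [0.004603565171892045, 0.004603565171891736]
flap_edge side 0.17 [0.6707 0.6589] z0: [ 0.7206 -0.2674  0.    ]
f
[... 1142 characters left out ...]
, 0.002479937428552623]
wrench side 0.6 [0.5445 0.7904] z0: [ 0.3544 -0.2903  0.    ]
wrench top 0.66 [0.6979 0.6339] z0: [ 0.3638 -0.2918  0.    ]
   tri [ 0.3603 -0.2902 -0.0036] [0.004342221866464371, 0.004342221866464422]
magnet side 0.51 [0.6234 0.7052] z0: [ 0.5778 -0.2725  0.    ]
magnet top 0.83 [0.6832 0.4919] z0: [ 0.5748 -0.2753  0.    ]
   tri [ 0.5743 -0.2748  0.0045] [0.0004776662217780337, 0.000477666221778047]
spray_can side 0.82 [0.6697 0.6479] z0: [ 0.7363 -0.25    0.    ]
spray_can top 0.73 [0.6811 0.3945] z0: [ 0.7243 -0.2795  0.    ]
   tri [ 0.7119 -0.2714  0.0351] [0.0033542182216282387, 0.0033542182216286433]
filter side 0.29 [0.3645 0.4482] z0: [0.5172 0.6013 0.    ]
```

View pics/s0.png

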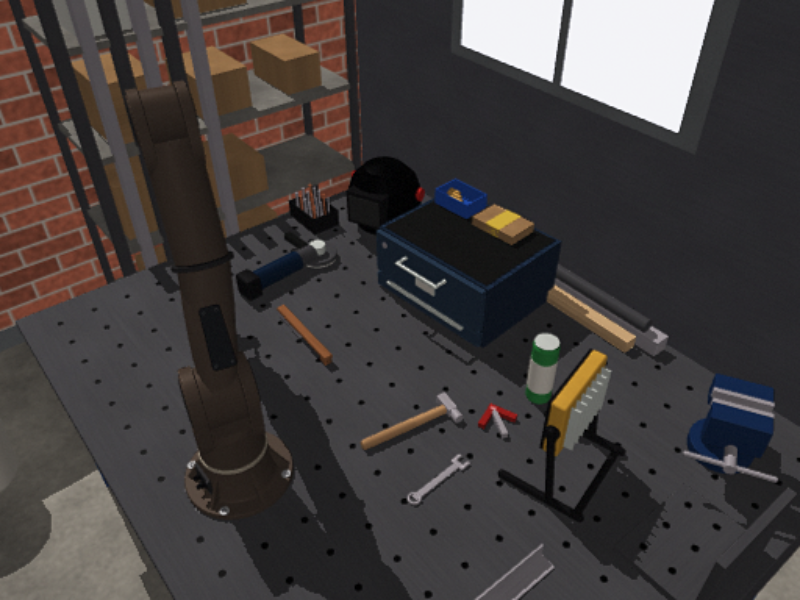

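View pics/t0.png

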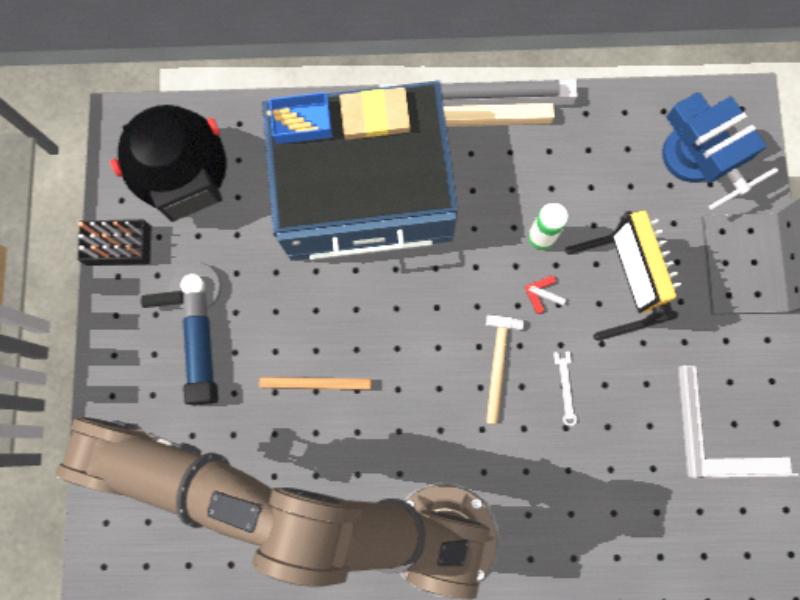

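Both views match the detections: handle bar at about (312–432, 244–256) in the top view, lit face at about (618–655, 225–308) looking left and slightly down (+y, −x). The chest is yawed slightly. Next I need precise yaws.

Run:
```python
from h import *
np.set_printoptions(precision=4,suppress=True)
ims={n:arm.get_image(n) for n in("side","top")}
for l,z in (("drawer_handle",.172),("light_face",.215),("chest",0),("floodlight",0)):
  for n in ims:
    print(l,n,[(round(r["conf"],2),atz(ims[n],r["centre"],z)) for r in arm.place_of(l,ims[n])[:1]])
im=ims["top"]
# bright pixels : handle bar & lit face & chest top edges
hsv=cv2.cvtColor(im["frame"],cv2.COLOR_RGB2HSV)
br=(hsv[:,:,1]<50)&(hsv[:,:,2]>170)
def blob(x0,y0,x1,y1):  # in 800x600 coords
    m=np.zeros_like(br);s=.64;m[int(y0*s):int(y1*s),int(x0*s):int(x1*s)]=1
    return np.argwhere(m&br)[:,::-1]+.5
hb=blob(300,238,440,262)
print(len(hb)); P=np.array([atz(im,(u/512,v/384),.177) for u,v in hb])
vx,vy,x,y=cv2.fitLine(P[:,:2].astype(np.float32),cv2.DIST_HUBER,0,.001,.001).ravel();print("handle dir",vx,vy,x,y,np.degrees(np.arctan2(vx,-vy)),"ext",P.min(0),P.max(0))
for n in ims:
  for l in("floodlight","chest"):
    t=arm.trace(l,ims[n])
    if t: print(l,n,t[0]["conf"],t[0]["region"].sum())
lf=blob(605,215,665,315).astype(np.float32)
print(len(lf)); r=cv2.minAreaRect(lf);b=cv2.boxPoints(r);print(b/.64);
for p in b: print(p,atz(im,p/[512,384],.29),atz(im,p/[512,384],.14))
tr=arm.trace("chest",im)[0]["region"]
h,_=cv2.findContours(tr.astype(np.uint8),cv2.RETR_EXTERNAL,cv2.CHAIN_APPROX_NONE);c=max(h,key=cv2.contourArea)
ap=cv2.approxPolyDP(cv2.convexHull(c),3,True)[:,0]
for p in ap: print("chest px",p/.64,atz(im,(p+.5)/[512,384],.207))
cr=im["frame"][int(80*.64):int(340*.64),int(240*.64):int(700*.64)]
save({"frame":cv2.resize(cr,None,fx=2.7,fy=2.7,interpolation=cv2.INTER_CUBIC)},"c1.png")
```

```text
drawer_handle side [(0.9, array([0.6566, 0.1311, 0.172 ]))]
drawer_handle top [(0.57, array([0.659 , 0.1602, 0.172 ]))]
light_face side [(0.69, array([ 0.6041, -0.4299,  0.215 ]))]
light_face top [(0.89, array([ 0.5953, -0.4306,  0.215 ]))]
chest side [(0.61, array([0.7168, 0.1452, 0.    ]))]
chest top [(0.7, array([0.7208, 0.1473, 0.    ]))]
floodlight side [(0.97, array([ 0.5927, -0.4468,  0.    ]))]
floodlight top [(0.71, array([ 0.5987, -0.4361,  0.    ]))]
324
handle dir 0.096143596 -0.99536747 0.6594666 0.14088538 5.5171437 ext [0.6389 0.0121 0.177 ] [0.6856 0.2876 0.177 ]
floodlight side 0.61 2668
chest side 0.97 8205
floodlight top 0.81 2118
chest top 0.6 11961
700
[[611.5419 228.2872]
 [657.3556 215.1975]
 [680.4098 295.8874]
 [634.5961 308.977 ]]
[391.3868 146.1038] [ 0.6601 -0.3711  0.29  ] [ 0.7022 -0.4106  0.14  ]
[420.7076 137.7264] [ 0.6863 -0.4702  0.29  ] [ 0.7309 -0.5189  0.14  ]
[435.4622 189.3679] [ 0.51   -0.5035  0.29  ] [ 0.5382 -0.5553  0.14  ]
[406.1415 197.7453] [ 0.4846 -0.4063  0.29  ] [ 0.5105 -0.4491  0.14  ]
chest px [437.5     82.8125] [ 1.0442 -0.0162  0.207 ]
chest px [453.125  176.5625] [ 0.8134 -0.0448  0.207 ]
chest px [451.5625 237.5   ] [ 0.67   -0.0364  0.207 ]
chest px [290.625  257.8125] [0.6327 0.3257 0.207 ]
chest px [273.4375 229.6875] [0.6992 0.365  0.207 ]
chest px [264.0625 103.125 ] [1.0063 0.3899 0.207 ]
```

View pics/c1.png

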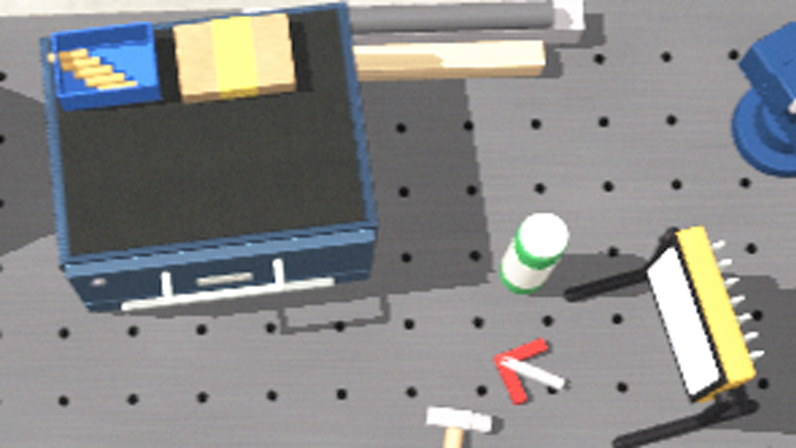

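```bash
cat >> h.py <<'E'
def pose():
    s=arm.observe(); return s["position"],R.from_rotvec(s["ee_rot"])
def down(yaw):  # tool z down, tool y at world yaw
    y=np.array([np.cos(yaw),np.sin(yaw),0]);z=np.array([0,0,-1.]);return R.from_matrix(np.c_[np.cross(y,z),y,z])
def go(p,rot=None,p0=None,r0=None):
    "translation first in current tool axes [cm], then rotation"
    a,b=pose(); p0=a if p0 is None else p0; r0=b if r0 is None else r0
    d=r0.inv().apply(np.array(p)-p0)*100
    w=(r0.inv()*rot).as_rotvec() if rot is not None else np.zeros(3)
    print("d cm",np.round(d,2),"rot",np.round(w,4),"clock",arm.observe()["clock"])
def crop2share(c): return (np.array(c)/2.7+[153,51])/[512,384]
E
python3 - <<'E'
from h import *
np.set_printoptions(precision=4,suppress=True)
im=arm.get_image("top")
for n,c,z in (("bar",(222,294),.172),("postL",(165,296),.172),("postR",(278,288),.172),("FL",(65,265),.203),("FR",(375,232),.203),("BL",(40,40),.207),("BR",(345,5),.207),("lfTop",(650,270),.285),("lfTopR",(688,398),.285),("lfT2",(672,250),.28),("lfB2",(720,393),.28)):
    print(n,atz(im,crop2share(c),z))
print(im["mtx"])
go([.55,.15,.45],down(np.radians(5.5)))
E
```

```text
bar [0.6575 0.1565 0.172 ]
postL [0.6568 0.2322 0.172 ]
postR [0.6637 0.0821 0.172 ]
FL [0.6942 0.3601 0.203 ]
FR [ 0.7278 -0.047   0.203 ]
BL [1.0092 0.3961 0.207 ]
BR [ 1.0467 -0.0173  0.207 ]
lfTop [ 0.6444 -0.379   0.285 ]
lfTopR [ 0.4831 -0.413   0.285 ]
lfT2 [ 0.6706 -0.4093  0.28  ]
lfB2 [ 0.4892 -0.4535  0.28  ]
[[499.4892   0.     255.0834]
 [  0.     499.4892 191.5685]
 [  0.       0.       1.    ]]
d cm [-46.66 -29.74 -22.32] rot [0.0001 0.     1.1289] clock 2.3
```

carry_out --claw '[9,9,9,9,9,9,9,9,9,9,9,9,9,9]' --delta_pos '[[-3.33,-2.12,-1.6],[-3.33,-2.12,-1.6],[-3.33,-2.12,-1.6],[-3.33,-2.12,-1.6],[-3.33,-2.12,-1.6],[-3.33,-2.12,-1.6],[-3.33,-2.12,-1.6],[-3.33,-2.12,-1.6],[-3.33,-2.12,-1.6],[-3.33,-2.12,-1.6],[-3.33,-2.12,-1.6],[-3.33,-2.12,-1.6],[-3.33,-2.12,-1.6],[-3.33,-2.12,-1.6]]' --angular '[[0,0,0],[0,0,0],[0,0,0],[0,0,0],[0,0,0],[0,0,0],[0,0,0],[0,0,0],[0,0,0],[0,0,0],[0,0,0],[0,0,0],[0,0,0],[0,0,0]]'

```text
clock: 3.7
position: [0.5505, 0.1493, 0.4516]
ee_rot: [0.54, 3.094, 0.001]
force: [0.9, 0.6, 0.4]
width: 0.981
gripper_force: 0.0
```

carry_out --claw '[3,3,3,3,3,3,3,3,3,3,3,3]' --delta_pos '[[0,0,0],[0,0,0],[0,0,0],[0,0,0],[0,0,0],[0,0,0],[0,0,0],[0,0,0],[0,0,0],[0,0,0],[0,0,0],[0,0,0]]' --angular '[[0,0,0.125],[0,0,0.125],[0,0,0.125],[0,0,0.125],[0,0,0.125],[0,0,0.125],[0,0,0.125],[0,0,0.125],[0,0,0.125],[0,0,0],[0,0,0],[0,0,0]]'

```text
clock: 4.9
position: [0.5498, 0.1507, 0.4508]
ee_rot: [-2.104, -2.333, -0.0]
force: [-0.3, -0.6, -0.0]
width: 0.324
gripper_force: 0.0
```

Run:
```python
from h import *
np.set_printoptions(precision=4,suppress=True)
im=arm.get_image("wrist");save({"frame":cv2.resize(im["frame"],(800,600))},"w1.png")
print(pose()[0],pose()[1].as_rotvec(),arm.observe()["joints"],im["T"])
for l in("drawer_handle","chest"):
  for r in arm.place_of(l,im)[:2]: print(l,r,atz(im,r["centre"],.172 if l[0]=="d" else 0))
```

```text
[0.5498 0.1507 0.4508] [-2.1051 -2.3319 -0.0001] [-0.7235  0.2568  0.5024  1.3263 -0.1227  1.5888 -0.1352] [[ 0.9947  0.0992  0.027   0.5423]
 [ 0.1029 -0.9614 -0.2554  0.2201]
 [ 0.0006  0.2568 -0.9665  0.608 ]
 [ 0.      0.      0.      1.    ]]
drawer_handle {'centre': [0.6379, 0.4359], 'conf': 0.63} [0.6617 0.1594 0.172 ]
chest {'centre': [0.6463, 0.4081], 'conf': 0.56} [0.7145 0.1609 0.    ]
```

View pics/w1.png

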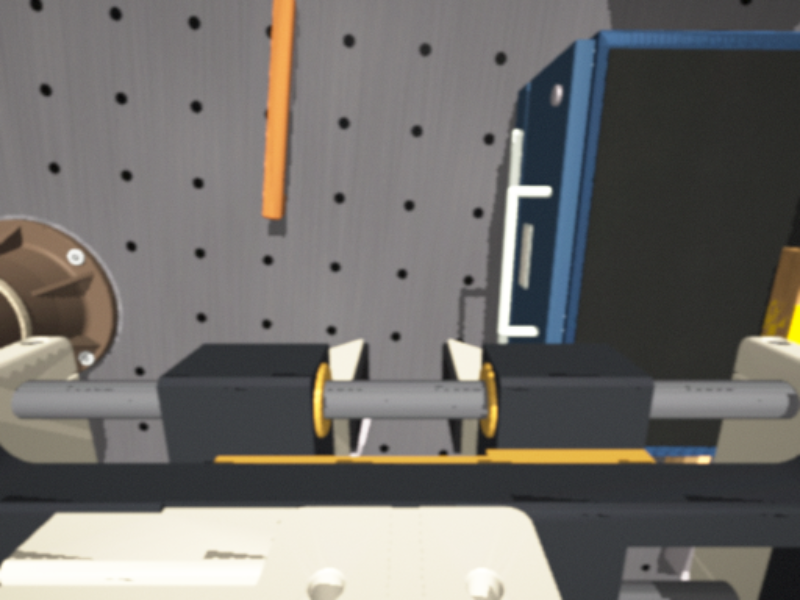

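The wrist view shows the handle bar from (514,187) to (504,332), with its middle at (509,260), as the network reports. I compute its ends and yaw.

Run:
```python
from h import *
np.set_printoptions(precision=4,suppress=True)
im=arm.get_image("wrist")
q=lambda u,v,z:atz(im,(u/800,v/600),z)
a,b=q(514,187,.172),q(504,332,.172);print(a,b,np.linalg.norm(a-b),(a+b)/2)
for n,a,b,z in(("bar",(514,187),(504,332),.172),("panel top front",(577,42),(549,345),.203),("panel top back",(594,42),(567,345),.203),("roof",(606,55),(573,340),.207)):
  a,b=q(*a,z),q(*b,z); print(n,a,b,"yaw",np.degrees(np.arctan2(b[0]-a[0],a[1]-b[1])))
yaw=np.radians(5.3); 
bar=np.array([.6605,.158]);x=np.array([np.cos(yaw),np.sin(yaw)])
t=bar-.003*x
go([*t,.25],down(yaw))
```

```text
[0.6528 0.2351 0.172 ] [0.6679 0.0802 0.172 ] 0.15555648114344411 [0.6603 0.1576 0.172 ]
bar [0.6528 0.2351 0.172 ] [0.6679 0.0802 0.172 ] yaw 5.590624565585277
panel top front [0.6789 0.3595 0.203 ] [0.708  0.0808 0.203 ] yaw 5.96101674344141
panel top back [0.6936 0.361  0.203 ] [0.7267 0.0827 0.203 ] yaw 6.778637657920126
roof [0.7046 0.3508 0.207 ] [0.7299 0.09   0.207 ] yaw 5.535611427325432
d cm [-0.38 10.78 20.07] rot [ 0.     -0.0001  0.0083] clock 5.1
```

carry_out --claw '[3,3,3,3,3,3,3,3]' --delta_pos '[[-0.06,1.8,3.2],[-0.06,1.8,3.2],[-0.06,1.8,3.2],[-0.06,1.8,3.2],[-0.06,1.8,3.2],[-0.06,1.8,3.2],[0,0,0],[0,0,0]]' --angular '[[0,0,0],[0,0,0],[0,0,0],[0,0,0],[0,0,0],[0,0,0],[0,0,0],[0,0,0]]'

```text
clock: 5.9
position: [0.6574, 0.1577, 0.2582]
ee_rot: [-2.107, -2.329, 0.002]
force: [-0.4, -0.7, 0.5]
width: 0.325
gripper_force: 0.0
```

carry_out --claw '[3,3,3,3,3,3,3]' --delta_pos '[[0,0,2],[0,0,2],[0,0,2],[0,0,2],[0,0,1.9],[0,0,0],[0,0,0]]' --angular '[[0,0,0],[0,0,0],[0,0,0],[0,0,0],[0,0,0],[0,0,0],[0,0,0]]'

```text
clock: 6.6
position: [0.6582, 0.1582, 0.1617]
ee_rot: [2.107, 2.329, 0.003]
force: [0.3, -1.0, -0.0]
width: 0.325
gripper_force: 0.0
```

carry_out --claw '[0.8,0.8,0.8,0.8,0.8,0.8]' --delta_pos '[[0,0,0],[0,0,0],[0,0,0],[0,0,0],[0,0,0],[0,0,0]]' --angular '[[0,0,0],[0,0,0],[0,0,0],[0,0,0],[0,0,0],[0,0,0]]' --force 30

```text
clock: 7.2
position: [0.6581, 0.158, 0.1606]
ee_rot: [2.107, 2.329, 0.002]
force: [-2.0, -0.3, 6.6]
width: 0.096
gripper_force: 30.0
```

carry_out --claw '[0.8,0.8,0.8,0.8,0.8,0.8,0.8,0.8,0.8,0.8,0.8,0.8,0.8,0.8,0.8,0.8]' --delta_pos '[[0,-0.7,0],[0,-1.5,0],[0,-1.5,0],[0,-1.5,0],[0,-1.5,0],[0,-1.5,0],[0,-1.5,0],[0,-1.5,0],[0,-1.5,0],[0,-1.5,0],[0,-1.5,0],[0,-1.5,0],[0,-1.2,0],[0,-0.6,0],[0,-0.3,0],[0,0,0]]' --angular '[[0,0,0],[0,0,0],[0,0,0],[0,0,0],[0,0,0],[0,0,0],[0,0,0],[0,0,0],[0,0,0],[0,0,0],[0,0,0],[0,0,0],[0,0,0],[0,0,0],[0,0,0],[0,0,0]]'

```text
clock: 8.8
position: [0.4689, 0.1399, 0.1606]
ee_rot: [2.104, 2.327, 0.01]
force: [12.2, 5.3, -8.0]
width: 0.097
gripper_force: 30.0
```

carry_out --claw '[0.8,0.8,0.8]' --delta_pos '[[0,-0.4,0],[0,0,0],[0,0,0]]' --angular '[[0,0,0],[0,0,0],[0,0,0]]'

```text
clock: 9.1
position: [0.4688, 0.1399, 0.1607]
ee_rot: [2.102, 2.323, 0.018]
force: [28.9, 8.2, -25.3]
width: 0.099
gripper_force: 30.0
```

carry_out --claw '[3,3,3,3,3]' --delta_pos '[[0,0.5,0],[0,0,0],[0,0,0],[0,0,0],[0,0,0]]' --angular '[[0,0,0],[0,0,0],[0,0,0],[0,0,0],[0,0,0]]'

```text
clock: 9.6
position: [0.466, 0.1386, 0.1596]
ee_rot: [-2.107, -2.329, 0.001]
force: [0.4, -1.1, 0.8]
width: 0.327
gripper_force: 0.0
```

Run:
```python
from h import *
print(arm.observe()["joints"])
go([.5,.05,.42],down(np.radians(95.6)))
```

```text
[-0.76963655  0.29711674  0.46621453  2.01720131 -0.17384377  0.86570466
 -0.10785111]
d cm [ -9.15   2.48 -26.04] rot [-7.0000e-04 -6.0000e-04 -1.5686e+00] clock 9.6
```

carry_out --claw '[3,3,3,3,3,3,3,3]' --delta_pos '[[0,0,-3],[0,0,-4],[0,0,-4],[0,0,-3],[-2.3,0.6,-3],[-2.3,0.6,-3],[-2.3,0.6,-3],[-2.3,0.6,-3]]' --angular '[[0,0,0],[0,0,0],[0,0,0],[0,0,0],[0,0,0],[0,0,0],[0,0,0],[0,0,0]]'

```text
clock: 10.4
position: [0.4993, 0.0486, 0.4211]
ee_rot: [-2.107, -2.33, -0.001]
force: [0.7, 1.5, 0.2]
width: 0.327
gripper_force: 0.0
```

carry_out --claw '[5,5,5,5,5,5,5,5,5,5,5,5,5,5]' --delta_pos '[[0,0,0],[0,0,0],[0,0,0],[0,0,0],[0,0,0],[0,0,0],[0,0,0],[0,0,0],[0,0,0],[0,0,0],[0,0,0],[0,0,0],[0,0,0],[0,0,0]]' --angular '[[0,0,-0.13],[0,0,-0.13],[0,0,-0.13],[0,0,-0.13],[0,0,-0.13],[0,0,-0.13],[0,0,-0.13],[0,0,-0.13],[0,0,-0.13],[0,0,-0.13],[0,0,-0.13],[0,0,-0.14],[0,0,0],[0,0,0]]'

```text
clock: 11.8
position: [0.4995, 0.0495, 0.4197]
ee_rot: [0.149, -3.138, -0.0]
force: [-0.5, 0.9, 1.2]
width: 0.546
gripper_force: 0.0
```

Run:
```python
from h import *
np.set_printoptions(precision=4,suppress=True)
im=arm.get_image("wrist");t=arm.get_image("top");save({"frame":cv2.resize(im["frame"],(800,600))},"w2.png")
print(pose()[0],pose()[1].as_rotvec(),arm.observe()["joints"])
for l,z in(("drawer_handle",.172),("flap_knob",.188),("flap_edge",.1655),("rack",.071),("filter",.071)):
 for i,n in((im,"w"),(t,"t")):
  for r in arm.place_of(l,i)[:1]: print(l,n,r,atz(i,r["centre"],z))
```

```text
[0.4995 0.0496 0.4197] [ 0.1505 -3.1379 -0.0001] [-0.5908  0.1189  0.4486  1.5491 -0.0518  1.4855  1.5261]
drawer_handle w {'centre': [0.6178, 0.4052], 'conf': 0.64} [0.4717 0.1357 0.172 ]
drawer_handle t {'centre': [0.468, 0.5469], 'conf': 0.92} [0.4758 0.1435 0.172 ]
flap_knob w {'centre': [0.5227, 0.5458], 'conf': 0.63} [0.5597 0.0696 0.188 ]
flap_knob t {'centre': [0.5094, 0.4862], 'conf': 0.58} [0.5541 0.0671 0.188 ]
flap_edge w {'centre': [0.524, 0.5016], 'conf': 0.76} [0.5385 0.0692 0.1655]
flap_edge t {'centre': [0.6754, 0.4016], 'conf': 0.16} [ 0.6695 -0.2396  0.1655]
rack t {'centre': [0.3953, 0.6352], 'conf': 0.32} [0.369  0.2874 0.071 ]
filter w {'centre': [0.2168, 0.4602], 'conf': 0.41} [ 0.5604 -0.2328  0.071 ]
filter t {'centre': [0.4576, 0.4073], 'conf': 0.3} [0.6976 0.1659 0.071 ]
```

View pics/w2.png

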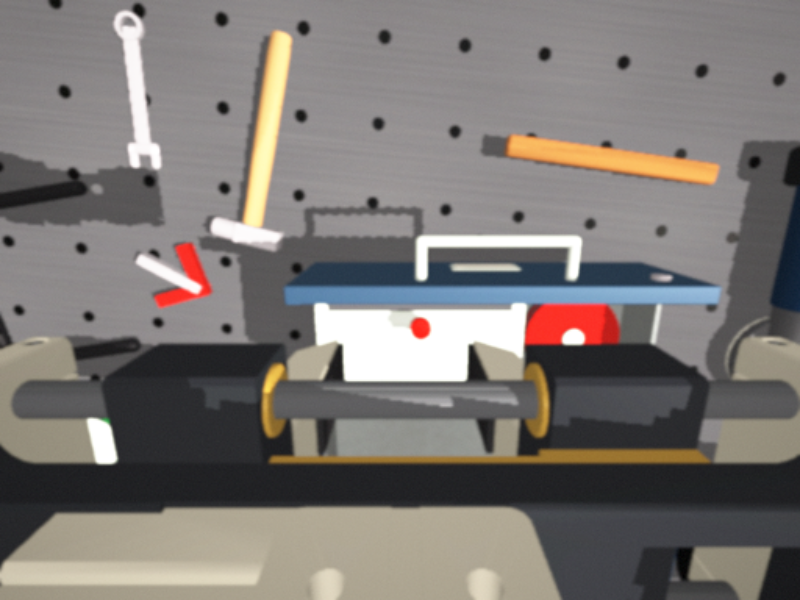

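Run:
```python
from h import *
go([.56,.0695,.176])
th=np.arange(15)*.125; P=np.c_[-100*np.cos(th)+24*np.sin(th),100*np.sin(th)+24*np.cos(th)]/10
for d in np.diff(P,axis=0): print([round(-d[0],2),0,round(-d[1],2)],end=", ")
print(P[-1]-P[0])
```

```text
d cm [-6.2   1.38 24.37] rot [0. 0. 0.] clock 12.4
[np.float64(-0.38), 0, np.float64(-1.23)], [np.float64(-0.53), 0, np.float64(-1.17)], [np.float64(-0.67), 0, np.float64(-1.1)], [np.float64(-0.8), 0, np.float64(-1.0)], [np.float64(-0.92), 0, np.float64(-0.9)], [np.float64(-1.02), 0, np.float64(-0.78)], [np.float64(-1.11), 0, np.float64(-0.64)], [np.float64(-1.18), 0, np.float64(-0.5)], [np.float64(-1.24), 0, np.float64(-0.35)], [np.float64(-1.27), 0, np.float64(-0.19)], [np.float64(-1.28), 0, np.float64(-0.03)], [np.float64(-1.28), 0, np.float64(0.13)], [np.float64(-1.25), 0, np.float64(0.29)], [np.float64(-1.21), 0, np.float64(0.44)], [14.14402683  7.01206894]
```

carry_out --claw '[5,5,5,5,5,5,5,5,5,5]' --delta_pos '[[-1.03,0.23,3.3],[-1.03,0.23,3.3],[-1.03,0.23,3.3],[-1.03,0.23,3.3],[-1.03,0.23,3.3],[-1.03,0.23,2.4],[0,0,2],[0,0,2],[0,0,1.5],[0,0,0]]' --angular '[[0,0,0],[0,0,0],[0,0,0],[0,0,0],[0,0,0],[0,0,0],[0,0,0],[0,0,0],[0,0,0],[0,0,0]]'

```text
clock: 13.4
position: [0.5585, 0.0694, 0.1738]
ee_rot: [0.155, -3.134, 0.001]
force: [0.0, -0.2, 0.1]
width: 0.544
gripper_force: 0.0
```

carry_out --claw '[1.5,1.5,1.5,1.5,1.5,1.5]' --delta_pos '[[0,0,0],[0,0,0],[0,0,0],[0,0,0],[0,0,0],[0,0,0]]' --angular '[[0,0,0],[0,0,0],[0,0,0],[0,0,0],[0,0,0],[0,0,0]]' --force 8

```text
clock: 14.0
position: [0.5601, 0.0705, 0.1764]
ee_rot: [-0.157, 3.137, 0.002]
force: [-1.8, 4.3, 4.5]
width: 0.233
gripper_force: 8.0
```

carry_out --claw '[1.5,1.5,1.5,1.5,1.5,1.5,1.5,1.5]' --delta_pos '[[-0.38,0,-1.23],[-0.53,0,-1.17],[-0.67,0,-1.1],[-0.8,0,-1.0],[-0.92,0,-0.9],[-1.02,0,-0.78],[-1.11,0,-0.64],[0,0,0]]' --angular '[[0,0,0],[0,0,0],[0,0,0],[0,0,0],[0,0,0],[0,0,0],[0,0,0],[0,0,0]]'

```text
clock: 14.8
position: [0.6147, 0.0757, 0.2446]
ee_rot: [-0.157, 3.137, 0.001]
force: [-4.0, 3.9, 5.8]
width: 0.233
gripper_force: 8.0
```

Still gripped, with low forces. Continuing past upright.

carry_out --claw '[1.5,1.5,1.5,1.5,1.5,1.5,1.5,1.5]' --delta_pos '[[-1.18,0,-0.5],[-1.24,0,-0.35],[-1.27,0,-0.19],[-1.28,0,-0.03],[-1.28,0,0.13],[-1.25,0,0.29],[-1.21,0,0.44],[0,0,0]]' --angular '[[0,0,0],[0,0,0],[0,0,0],[0,0,0],[0,0,0],[0,0,0],[0,0,0],[0,0,0]]'

```text
clock: 15.6
position: [0.7017, 0.084, 0.2454]
ee_rot: [-0.156, 3.136, 0.0]
force: [1.7, 4.4, 3.0]
width: 0.234
gripper_force: 8.0
```

Run:
```python
from h import *
im=arm.get_image("side");save({"frame":cv2.resize(im["frame"][90:290,180:420],(720,600),interpolation=cv2.INTER_CUBIC)},"s3.png")
```

```text
(no output)
```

View pics/s3.png

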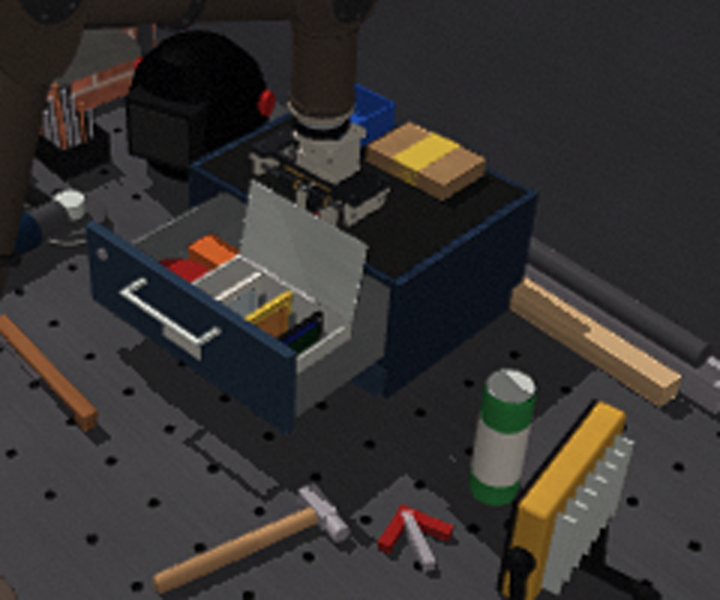

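The flap is past upright. The black filter sits in the right slot, with its blue strip at about (300,330); yellow is in the middle and white on the left. Release and rise.

carry_out --claw '[4.5,4.5,4.5,4.5,4.5,4.5,4.5,4.5,4.5,4.5]' --delta_pos '[[0,0,0],[0,0,0],[0,0,0],[0,0,0],[0,0,0],[0,0,-1],[0,0,-2],[0,0,-4],[0,0,-4],[0,0,-4]]' --angular '[[0,0,0],[0,0,0],[0,0,0],[0,0,0],[0,0,0],[0,0,0],[0,0,0],[0,0,0],[0,0,0],[0,0,0]]'

```text
clock: 16.65
position: [0.7001, 0.0833, 0.3986]
ee_rot: [-0.155, 3.137, -0.0]
force: [0.8, -0.5, 0.9]
width: 0.491
gripper_force: 0.0
```

Run:
```python
from h import *
# predicted filter mid top from knob
yaw=np.radians(5.5);xh=np.array([np.cos(yaw),np.sin(yaw)]);yh=np.array([-xh[1],xh[0]])
k=np.array([.56,.0695]); print("box c",k+.038*xh,"filter",k+.038*xh-.06*yh)
go([.49,.01,.42])
```

```text
box c [0.59782506 0.07314214] filter [0.6035758  0.01341837]
d cm [21.64 -5.22 -2.15] rot [0. 0. 0.] clock 16.65
```

carry_out --claw '[4,4,4,4,4,4,4,4]' --delta_pos '[[3.6,-0.87,-0.3],[3.6,-0.87,-0.3],[3.6,-0.87,-0.3],[3.6,-0.87,-0.3],[3.6,-0.87,-0.3],[3.6,-0.87,-0.3],[0,0,0],[0,0,0]]' --angular '[[0,0,0],[0,0,0],[0,0,0],[0,0,0],[0,0,0],[0,0,0],[0,0,0],[0,0,0]]'

```text
clock: 17.45
position: [0.4905, 0.0099, 0.4154]
ee_rot: [-0.155, 3.135, 0.002]
force: [0.1, -0.3, 0.2]
width: 0.436
gripper_force: 0.0
```

Run:
```python
from h import *
np.set_printoptions(precision=4,suppress=True)
im=arm.get_image("wrist");t=arm.get_image("top");s=arm.get_image("side")
a=im["frame"][90:290,130:390]; b=t["frame"][130:250,190:350]
a=cv2.resize(a,(780,600),interpolation=cv2.INTER_CUBIC)
save({"frame":a},"w4.png")
print(pose()[0],pose()[1].as_rotvec())
for l,z in(("flap_edge",.279),("filter_mid",.116),("filter",.071),("amber_cover",.071),("clear_cover",.071)):
 o=[]
 for i,n in((im,"w"),(t,"t"),(s,"s")):
  for r in arm.place_of(l,i)[:1]:
   print(l,n,np.array(r["centre"]),round(r["conf"],2),atz(i,r["centre"],z)); 
   if r["conf"]>.4:o.append((i,r["centre"]))
 if len(o)>1: print("  tri",*tri(o))
```

```text
[0.4914 0.0107 0.414 ] [-0.1566  3.1376 -0.0004]
flap_edge t [0.4947 0.3547] 0.97 [0.7107 0.0878 0.279 ]
flap_edge s [0.5557 0.4182] 0.6 [0.6946 0.0785 0.279 ]
  tri [0.7108 0.0902 0.2666] [0.004123734163295592, 0.004123734163295873]
filter_mid s [0.5383 0.5349] 0.49 [0.6094 0.0293 0.116 ]
filter w [0.5035 0.5599] 0.65 [0.6024 0.02   0.071 ]
filter t [0.4738 0.475 ] 0.25 [0.596 0.136 0.071]
filter s [0.5439 0.557 ] 0.63 [0.6178 0.0188 0.071 ]
  tri [0.6077 0.0171 0.0745] [0.006847772506467944, 0.006847772506468019]
amber_cover w [0.5604 0.557 ] 0.53 [0.5943 0.078  0.071 ]
amber_cover t [0.5045 0.4706] 0.64 [0.601  0.0769 0.071 ]
amber_cover s [0.5146 0.5456] 0.69 [0.5862 0.0802 0.071 ]
  tri [0.5951 0.0796 0.0685] [0.001232158622868159, 0.006822238983280604, 0.00747648503092699]
clear_cover w [0.6137 0.5685] 0.61 [0.5983 0.1339 0.071 ]
clear_cover t [0.4742 0.4758] 0.53 [0.5948 0.1353 0.071 ]
clear_cover s [0.4918 0.518 ] 0.64 [0.5908 0.1667 0.071 ]
  tri [0.5827 0.134  0.0993] [0.009299409915663361, 0.00600711458891408, 0.013729174708421556]
```

View pics/w4.png

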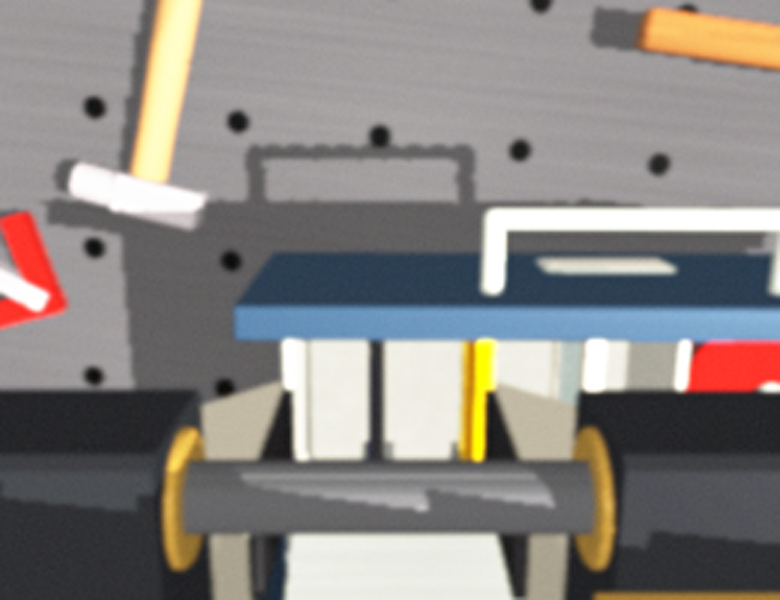

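The dark filter edge runs from about (376,342) to (377,440) in the crop, between the box wall (295) and the amber cover (483). I compute its lateral position at z = 0.161 and the next move.

Run:
```python
from h import *
np.set_printoptions(precision=4,suppress=True)
im=arm.get_image("wrist")
q=lambda u,v,z:atz(im,((130+(u+.5)/3)/512,(90+(v+.5)/3)/384),z)
yaw=np.radians(5.5);xh=np.array([np.cos(yaw),np.sin(yaw)]);yh=np.array([-xh[1],xh[0]]);k=np.array([.56,.0695]);c=k+.038*xh
for n,u,v,z in(("f near",376,345,.161),("f far",376,435,.161),("amber",484,345,.161),("amber",479,455,.161),("wall",290,342,.164),("wall",300,455,.164),("panel",236,325,.203)):
    p=q(u,v,z)[:2]-c; print(n,q(u,v,z),"rel box",p@xh,p@yh)
f=c-.06*yh;print(f)
go([*f,.26],down(np.radians(95.5)))
```

```text
f near [0.5525 0.0115 0.161 ] rel box -0.05102562759096355 -0.05699648777656727
f far [0.605  0.0166 0.161 ] rel box 0.0016979215211559524 -0.0570072539026347
amber [0.5467 0.0697 0.161 ] rel box -0.05119523625554121 0.0014928396432725794
amber [0.6114 0.0754 0.161 ] rel box 0.013714271367448242 0.0009476829567910995
wall [ 0.5544 -0.0346  0.164 ] rel box -0.05353963772762563 -0.10313328297242445
wall [ 0.6198 -0.0246  0.164 ] rel box 0.012552981922771083 -0.09941348161913982
panel [ 0.5357 -0.0575  0.203 ] rel box -0.07437627960607894 -0.12406581256425271
[0.6036 0.0134]
d cm [-11.26  -0.79  15.41] rot [0.     0.0001 0.0032] clock 18.4
```

carry_out --claw '[3.4,3.4,3.4,3.4,3.4,3.4,3.4]' --delta_pos '[[-2.25,-0.13,3.1],[-2.25,-0.13,3.1],[-2.25,-0.13,3.1],[-2.25,-0.13,3.1],[-2.25,-0.13,3.1],[0,0,0],[0,0,0]]' --angular '[[0,0,0],[0,0,0],[0,0,0],[0,0,0],[0,0,0],[0,0,0],[0,0,0]]'

```text
clock: 19.1
position: [0.603, 0.0146, 0.2585]
ee_rot: [0.155, -3.136, 0.001]
force: [-0.2, -0.3, 0.8]
width: 0.367
gripper_force: 0.0
```

Run:
```python
from h import *
print(pose()[0],arm.observe()["width"]); go([.6034,.015,.138],down(np.radians(95.5)))
```

```text
[0.60302588 0.01464275 0.25845985] 0.3670921674842183
d cm [-0.06  0.04 12.05] rot [-0.0006 -0.0019  0.0029] clock 19.1
```

carry_out --claw '[3.4,3.4,3.4,3.4,3.4,3.4,3.4,3.4]' --delta_pos '[[0,0,2],[0,0,2],[0,0,2],[0,0,2],[0,0,2],[0,0,1],[0,0,1],[0,0,0]]' --angular '[[0,0,0],[0,0,0],[0,0,0],[0,0,0],[0,0,0],[0,0,0],[0,0,0],[0,0,0]]'

```text
clock: 19.9
position: [0.6031, 0.0149, 0.139]
ee_rot: [0.156, -3.138, -0.0]
force: [-0.6, 0.6, -0.0]
width: 0.367
gripper_force: 0.0
```

carry_out --claw '[0.5,0.5,0.5,0.5,0.5,0.5,0.5,0.5]' --delta_pos '[[0,0,0],[0,0,0],[0,0,0],[0,0,0],[0,0,0],[0,0,0],[0,0,0],[0,0,0]]' --angular '[[0,0,0],[0,0,0],[0,0,0],[0,0,0],[0,0,0],[0,0,0],[0,0,0],[0,0,0]]' --force 25

```text
clock: 20.7
position: [0.6036, 0.0148, 0.1395]
ee_rot: [-0.156, 3.137, 0.0]
force: [-1.3, -0.1, 5.5]
width: 0.097
gripper_force: 25.0
```

carry_out --claw '[0.5,0.5,0.5,0.5,0.5,0.5,0.5,0.5,0.5,0.5,0.5]' --delta_pos '[[0,0,-1],[0,0,-1.5],[0,0,-2],[0,0,-2],[0,0,-2],[0,0,-2],[0,0,-2],[0,0,-2],[0,0,-2],[0,0,-1],[0,0,0]]' --angular '[[0,0,0],[0,0,0],[0,0,0],[0,0,0],[0,0,0],[0,0,0],[0,0,0],[0,0,0],[0,0,0],[0,0,0],[0,0,0]]'

```text
clock: 21.8
position: [0.6038, 0.0147, 0.3154]
ee_rot: [-0.155, 3.136, 0.0]
force: [0.3, -0.3, -1.3]
width: 0.097
gripper_force: 25.0
```

Run:
```python
from h import *
np.set_printoptions(precision=4,suppress=True)
t=arm.get_image("top");s=arm.get_image("side")
for k in range(1):
 for l,z in(("light_face",.215),("floodlight",0),("filter_mid",.286)):
  o=[]
  for i,n in((t,"t"),(s,"s")):
   for r in arm.place_of(l,i)[:1]: print(l,n,round(r["conf"],2),atz(i,r["centre"],z)); o.append((i,r["centre"]))
  if len(o)>1: print("  tri",*tri(o))
big=lambda f:cv2.resize(f,None,fx=5,fy=5,interpolation=cv2.INTER_CUBIC)
save({"frame":np.hstack([big(t["frame"][130:220,350:440])])},"f5.png")
```

```text
light_face t 0.86 [ 0.5948 -0.4269  0.215 ]
floodlight t 0.56 [ 0.6048 -0.4438  0.    ]
floodlight s 0.67 [0.7257 0.1563 0.    ]
  tri [ 0.4331 -0.2789  0.4799] [0.07784266413387954, 0.07784266413387962]
filter_mid t 0.61 [ 0.6452 -0.2243  0.286 ]
filter_mid s 0.88 [0.6059 0.0173 0.286 ]
  tri [ 0.5341 -0.1601  0.4556] [0.07046647120735564, 0.0704664712073555]
```

View pics/f5.png

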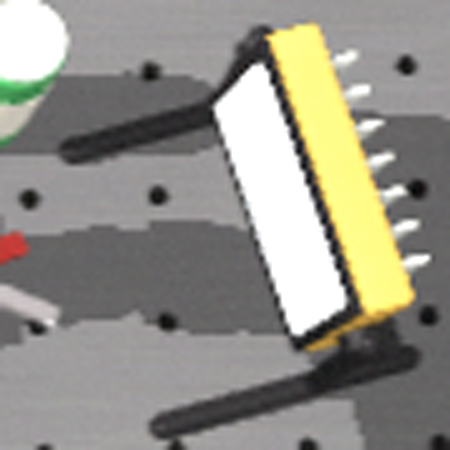

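White lit-face corners in the crop: top (265,62) and (352,300), bottom (215,106) and (298,338). The feet run (70,150)→(215,110) and (160,425)→(400,355). I fit the lamp pose to these.

```bash
cat > fl.py <<'E'
from h import *
from scipy.optimize import least_squares
np.set_printoptions(precision=4,suppress=True)
t=arm.get_image("top")
# subpixel corners via white mask
g=t["frame"].min(2); m=np.zeros((384,512),np.uint8); m[130:220,388:425]=(g[130:220,388:425]>190)
n,lab,st,_=cv2.connectedComponentsWithStats(m); k=1+np.argmax(st[1:,4]); m=(lab==k).astype(np.uint8)
c=max(cv2.findContours(m,cv2.RETR_EXTERNAL,cv2.CHAIN_APPROX_NONE)[0],key=cv2.contourArea)
eye=np.array([[265,62],[352,300],[298,338],[215,106]])/5.+[350,130]
def model(p):
    x,y,yw,m1,m2=p;P=[]
    for s,h in((1,1),(-1,1),(-1,-1),(1,-1)):
        P.append([x-np.sin(yw)*s*(.1-m1),y+np.cos(yw)*s*(.1-m1),.215+h*(.075-m2)])
    Ti=np.linalg.inv(t["T"]);q=(Ti[:3,:3]@np.array(P).T).T+Ti[:3,3];q=(t["mtx"]@q.T).T;return q[:,:2]/q[:,2:]
r=least_squares(lambda p:(model(p)-eye).ravel(),[.6,-.43,-1.3,.01,.01]);print("eye",r.x,np.degrees(r.x[2]),r.fun)
mk=lambda p:cv2.fillPoly(np.zeros((384*4,512*4),np.float32),[np.round(model(p)*4).astype(np.int32)],1)
def cost(p): return np.abs(cv2.resize(mk(p),(512,384),interpolation=cv2.INTER_AREA)-m).sum()
from scipy.optimize import minimize
o=minimize(cost,r.x,method="Nelder-Mead",options=dict(initial_simplex=r.x+np.vstack([np.zeros(5),np.diag([.01,.01,.05,.005,.005])]),maxiter=600))
print("mask",m.sum(),cost(r.x),o.fun,o.x,np.degrees(o.x[2]))
q=lambda u,v,z:atz(t,((350+u/5)/512,(130+v/5)/384),z)
for a,b in(((70,150),(215,110)),((160,425),(400,355))):
    a,b=q(*a,.015),q(*b,.015);print("foot yaw",np.degrees(np.arctan2(b[1]-a[1],b[0]-a[0])),a,b)
lx=np.array([np.cos(o.x[2]),np.sin(o.x[2])]); tgt=o.x[:2]-.15*lx;print("target",tgt)
go([*tgt,.315],down(o.x[2]+np.pi))
E
python3 fl.py
```

```text
eye [ 0.5937 -0.4355 -1.3071  0.0134  0.0119] -74.89070184592556 [-0.3278 -0.5965 -0.0327  0.3779  0.0354 -0.4051  0.3519  0.6394]
mask 644 73.3125 33.75 [ 0.5938 -0.4331 -1.3144  0.0135  0.0117] -75.30868064889948
foot yaw -75.74085925226018 [ 0.6845 -0.334   0.015 ] [ 0.7135 -0.448   0.015 ]
foot yaw -75.09516710364312 [ 0.4679 -0.3886  0.015 ] [ 0.5172 -0.5738  0.015 ]
target [ 0.5558 -0.288 ]
d cm [  7.71 -29.66  -0.14] rot [ 0.     -0.0008 -0.1574] clock 22.25
```

carry_out --claw '[0.5,0.5,0.5,0.5,0.5,0.5,0.5,0.5,0.5,0.5,0.5,0.5,0.5,0.5,0.5,0.5,0.5]' --delta_pos '[[0.3,-1.2,0],[0.64,-2.5,0],[0.64,-2.5,0],[0.64,-2.5,0],[0.64,-2.5,0],[0.64,-2.5,0],[0.64,-2.5,0],[0.64,-2.5,0],[0.64,-2.5,0],[0.64,-2.5,0],[0.64,-2.5,0],[0.64,-2.5,0],[0.3,-1,0],[0,0,0],[0,0,0],[0,0,0],[0,0,0]]' --angular '[[0,0,0],[0,0,0],[0,0,0],[0,0,0],[0,0,0],[0,0,0],[0,0,0],[0,0,0],[0,0,0],[0,0,0],[0,0,0],[0,0,0],[0,0,0],[0,0,-0.05],[0,0,-0.05],[0,0,-0.06],[0,0,0]]'

```text
clock: 23.95
position: [0.5566, -0.2881, 0.314]
ee_rot: [-0.408, 3.115, 0.001]
force: [0.1, 0.5, -1.1]
width: 0.1
gripper_force: 25.0
```

carry_out --claw '[0.5,0.5,0.5,0.5,0.5,0.5,0.5,0.5]' --delta_pos '[[0,0,1],[0,0,1.5],[0,0,1.5],[0,0,1.5],[0,0,1.5],[0,0,0.7],[0,0,0],[0,0,0]]' --angular '[[0,0,0],[0,0,0],[0,0,0],[0,0,0],[0,0,0],[0,0,0],[0,0,0],[0,0,0]]'

```text
clock: 24.75
position: [0.5568, -0.2884, 0.2373]
ee_rot: [-0.405, 3.115, -0.0]
force: [-0.4, 0.2, -0.3]
width: 0.096
gripper_force: 25.0
```

Run:
```python
from h import *
np.set_printoptions(precision=4,suppress=True)
t=arm.get_image("top");s=arm.get_image("side");w=arm.get_image("wrist")
print(pose()[0],pose()[1].as_rotvec(),arm.observe()["width"],arm.observe()["joints"])
for l,z in(("filter_mid",.215),("flap_edge",.279),("drawer_handle",.172),("amber_cover",.071),("clear_cover",.071),("hammer",0),("magnet",0),("spray_can",0),("wrench",0)):
  for i,n in((t,"t"),(s,"s"),(w,"w")):
   for r in arm.place_of(l,i)[:1]: print(l,n,round(r["conf"],2),atz(i,r["centre"],z))
go([.556,-.289,.2385],down(np.radians(104.8)))
save({"frame":cv2.resize(s["frame"][100:340,190:500],(775,600),interpolation=cv2.INTER_CUBIC)},"s6.png")
```

```text
[ 0.5571 -0.2885  0.2378] [-0.4054  3.1141 -0.001 ] 0.09589322911983024 [ 0.056   0.4533  0.5012  1.5822 -0.2314  1.1642  2.4361]
filter_mid s 0.47 [ 0.5616 -0.291   0.215 ]
flap_edge t 0.75 [0.712  0.0743 0.279 ]
flap_edge s 0.89 [0.7061 0.0744 0.279 ]
drawer_handle t 0.74 [0.4823 0.1283 0.172 ]
drawer_handle s 0.72 [0.4652 0.1288 0.172 ]
amber_cover t 0.49 [0.6069 0.0823 0.071 ]
amber_cover s 0.55 [ 0.7244 -0.3498  0.071 ]
clear_cover t 0.63 [0.5933 0.133  0.071 ]
clear_cover s 0.45 [0.6082 0.159  0.071 ]
hammer t 0.54 [ 0.3884 -0.145   0.    ]
hammer s 0.73 [ 0.3939 -0.1475  0.    ]
hammer w 0.59 [ 0.3896 -0.1425  0.    ]
magnet t 0.58 [ 0.5767 -0.2758  0.    ]
magnet s 0.6 [ 0.5747 -0.2692  0.    ]
magnet w 0.71 [ 0.575  -0.2677  0.    ]
spray_can t 0.35 [ 0.5717 -0.2714  0.    ]
spray_can s 0.7 [0.3684 0.301  0.    ]
wrench t 0.63 [ 0.3483 -0.2957  0.    ]
wrench s 0.54 [ 0.3536 -0.2953  0.    ]
wrench w 0.96 [ 0.3428 -0.3051  0.    ]
d cm [ 0.08 -0.05 -0.15] rot [0.0001 0.     0.0008] clock 26.25
```

View pics/s6.png

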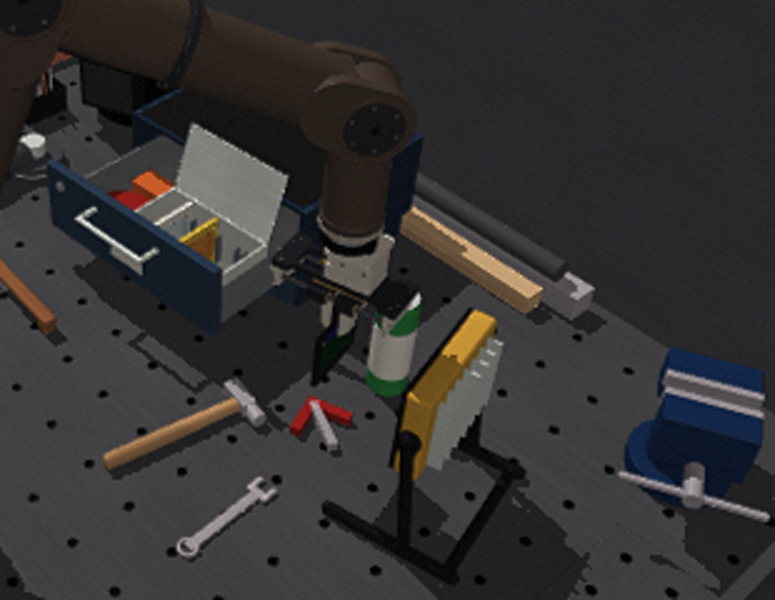

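The filter hangs upright at about (335,350), with its green window and blue strip facing the lamp. The drawer and flap are open, the amber and clear covers are in their slots, and the other tools are where they were. I let it settle and then hand in.

carry_out --claw '[0.5,0.5,0.5,0.5,0.5]' --delta_pos '[[0.05,0,-0.1],[0,0,0],[0,0,0],[0,0,0],[0,0,0]]' --angular '[[0,0,0],[0,0,0],[0,0,0],[0,0,0],[0,0,0]]'

```text
clock: 26.75
position: [0.5562, -0.2884, 0.238]
ee_rot: [0.406, -3.115, -0.0]
force: [0.0, -0.0, -1.7]
width: 0.098
gripper_force: 25.0
```

```bash
python3 -c "
from cell import arm
print(arm.sign_off())"
```

```text
the job is handed in; nothing more can be done
None
```

I handed the job in at about 27 s, verdict not reported: the filter is held still and upright, by my measurements about 15 cm from the lit face, centred and square with its blue strip towards the light, with the drawer and flap left open and the other cartridges and tools where they were.

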